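# Tamp a tapered cup head home in a vortex mixer

### The job

Fit the blue cup head to the vortex mixer: stand its tapered shank loosely in the socket of the mixer's hub and let go, then drive it in with the tamper, by gentle taps or presses, until it goes in no further and is locked. How deep that is differs, so go by feel: never hammer or press hard on it, and do not push it home with the gripper itself. Then stand the tamper back upright on its green mat, leaving everything else alone.

Things in the scene. Friction and masses are not known exactly. Their poses are not given: they have to be found in the camera images.
- cup_head_mid (a point): Blue mixer head, 0.16 kg: round blue cup, 40 mm diameter, 45 mm tall, flat black top, on a steel flange (50 mm diameter, 8 mm thick). It stands, shank down, in a white square holder, the flange resting on its rim 65 mm above the table. Point: on the axis, at the middle of the cup, 22.5 mm below its top and 30.5 mm above the flange's underside. z: the axis, upward.
- shank_tip (a point): Tip of the blue head's tapered steel shank, on the axis, 50 mm below the flange's underside. The round shank narrows from 25 mm diameter at the flange to 13.6 mm near the tip, whose last 3 mm are chamfered to 11 mm.
- hub_mouth (a point): Vortex mixer, fixed: white box 140 x 140 mm, 75 mm tall, with an aluminium hub 60 mm in diameter standing up from its middle, flat top face 130 mm above the table. Point: centre of the hub's 34 mm wide mouth, in the plane of that face; z up.
- hub_socket (a point): Bottom of the socket, 54 mm below the mouth. Above it four sprung brass jaws form the shank's taper. Set in lightly (1 to 4 N) the head stands with its flange 17 to 25 mm above the hub; driven on, the push grows to 6 to 15 N. Home is where the tip meets a hard stop, unseen and set differently each time: flange 2 to 12 mm above the hub; there the push rises steeply. Friction holds any depth reached.
- seat_pin (a joint): Sprung steel pin down in the socket, between the jaws, which the shank's tip pushes down over the last 4 mm of its way: 0 free, 0.004 m right down with the shank fully home. It reads 0 until the tip reaches it.
- tamper_mid (a point): Tamper, loose, 0.2 kg, standing upright on its mat: white nylon foot 44 mm in diameter, 30 mm tall, and above it a round red handle 25 mm in diameter, 80 mm long (110 mm in all). Point: on the axis, 55 mm above the foot's flat face (25 mm above the foot's top). z is its axis, handle upward.
- mat_top (a point): Fixed round green mat 90 mm in diameter, 4 mm thick, the tamper's place. Point: centre of its top face.
- spare_head_mid (a point): Spare head like the blue one but yellow, in a holder of its own; to be left alone. Point: middle of its cup.
- reagent: green reagent bottle with paper label and blue cap, 56 mm across, 130 mm tall, standing on the table, to be left alone. Origin: centre of its underside.
- specimen_jar: small jar with yellow cap, 40 mm across, 50 mm tall, standing on the table, to be left alone. Origin: centre of its underside.
- beaker: glass beaker, 70 mm across, 85 mm tall, standing on the table, to be left alone. Origin: centre of its underside.
- wash_can: can, 52 mm across, 90 mm tall, standing on the table, to be left alone. Origin: centre of its underside.
Mind the look-alikes: they are no part of the job. Leave any orange look-alike of the part that bears tamper_mid alone.

How it is judged (in metres and radians):
On the way, in this order (a step that is already met when the one before it is completed fails the run):
1. the blue head stands loosely in the hub by itself, let go, upright and centred, the seat pin not yet down by more than 1 mm (value of joint seat_pin below 0.001 m and z of shank_tip in the frame of hub_mouth below -0.018 m and angle between cup_head_mid's own z axis and vertical below 0.12 rad and horizontal distance between cup_head_mid and hub_mouth below 0.006 m and contact force between the fingers and cup_head below 0.1 N), for 0.2 s.
2. the tamper, on top of the head, has driven it home to within 1.5 mm (seat pin down by 2.5 mm or more) (value of joint seat_pin above 0.0025 m and contact force between tamper and cup_head above 1 N), for 0.05 s.
At the end, for the whole second after the job is handed in: The blue head stays locked in the hub, home to within 1.8 mm (seat pin down by 2.2 mm or more), upright within 0.06 rad and centred within 4 mm; the tamper stands upright (0.1 rad) at rest on its mat, its axis within 35 mm of the mat's centre (value of joint seat_pin above 0.0022 m and angle between cup_head_mid's own z axis and vertical below 0.06 rad and horizontal distance between cup_head_mid and hub_mouth below 0.004 m and contact force between the fingers and cup_head below 0.1 N and horizontal distance between tamper_mid and mat_top below 0.035 m and z of tamper_mid in the frame of mat_top below 0.06 m and angle between tamper_mid's own z axis and vertical below 0.1 rad and linear speed of tamper below 0.02 m/s); the robot touches nothing.
It fails at once if pressed too hard: the tamper bears on the blue head with more than 28 N (contact force between tamper and cup_head above 28 N).
It fails at once if the head is pushed home by the gripper itself: seat pin down by over 2 mm while the fingers touch the head (value of joint seat_pin above 0.002 m and contact force between the fingers and cup_head above 0.5 N).
It fails at once if the spare head is moved by more than 15 mm (distance of spare_head_mid from where it was at the start of the episode above 0.015 m).
It fails at once if a bystander is moved by more than 30 mm (distance of any of reagent, specimen_jar, beaker, wash_can from where it was at the start of the episode above 0.03 m).
It also fails if it takes over 67 s, if anything falls off the work surface, if the arm or the gripper's body presses on something with over 40 N, if the wrist force passes 120 N, or if a joint passes its speed limit or range.

### The arm

A 6-joint arm with a two-finger parallel gripper is mounted at the origin on the work surface. World frame = base frame: x ahead of the robot, y to its left, z up, the work surface at z = 0. Lengths are in mm, angles in rad, forces in N, time in s.
With the tool pointing down it reaches from about 350 to 975 mm from the base axis. Payload 7.1 kg.
Tool frame: the origin (TCP) lies between the finger pads; the fingertips stand 8 mm ahead of it and the grasp point (between the pads) lies 11 mm behind it; x points along the fingers, y is the direction in which the jaws open and shut, and the axes are right-handed (so a half turn about x gives the same grasp; the last joint's range is limited). The gripper opens to 88 mm and grips with 3 to 60 N. Pads are 20 mm wide; open, the fingers measure 115 mm over their backs; the gripper's body (75 mm by 178 mm) begins 61 mm behind the grasp point.
Start: joints at [1.286, 0.423, 1.63, -0, 1.089, -0.019], TCP at [164.144, 603.044, 230.675] pointing down, gripper open.
Joint ranges: [-3, 3], [-0.9, 2.11], [0.09, 2.58], [-1.31, 4.45], [0.11, 2.69], [-2.54, 2.54]. Speed limits (rad/s): [2.39, 2.39, 3.01, 3.14, 3.14, 3.14].

### API

Orientations are given as a rotation vector (axis times angle).
In Python, from workcell import ctrl gives the robot as it stands.
- The arm moves only by the tool apply_moves, never from a script. Its argument "increments" is a list of rows, each an object with "gripper": the opening in per cent of the stroke, from 0 (shut) to 100 (fully open); "delta_pos": the shift along the tool's x, y, z in cm, a list of three; "dr": the turn, a rotation vector about the tool's x, y, z in rad, a list of three. In form: [{"gripper": gripper, "delta_pos": [dx, dy, dz], "dr": [ax, ay, az]}, ...]. A call has exactly 5 rows; each row shifts and turns the commanded pose from where the row before left it, along the tool's axes as they then stand; what a row does not reach is not made up. A row lasts 1/12 s, in which the tool goes at most 41.7 mm and 7.16 degrees, less where a joint would pass 70% of its speed; a pose out of reach is approached as far as the arm can. A call with a gripper value outside its range is refused whole. The fingers move at their own pace and stop on an object; the grip force is fixed at half the most. Time passes only in rows, so rows that do not move let the fingers close, or fill a call up. It gives the time, the measured TCP pose, the force and the opening at its end, in the units of the state.
- ctrl.get_obs(): the state, without advancing time (a new reading comes with each control period).
- ctrl.get_image(name): name is "scene" or "top" or "wrist"; returns a dict with "img" (384x512x3 uint8, red, green, blue), "range_z" (384x512 float32, mm along the optical axis (not along the pixel's ray), 0 where there is no reading), "mtx" (3x3 intrinsics, pixels), "k1" (the pictures are not rectified: a ray, as slopes to the right and down, at radius r is drawn at 1 + k1 r^2 times it, then the intrinsics apply), "rvec" (rotation vector, rad) and "tvec" (3), from world to camera coordinates, as OpenCV has them. Camera axes: x right, y down, z forward; pixel columns grow to the right and rows downward; lengths in mm; the calibration is good to about 2 mm. A picture is of the moment at which its call begins.
- ctrl.close_job(): hands the job in, once; it reports no verdict.
The state is a dict: "t": time; "qpos": joint angles; "qvel": joint speeds; "joint_torque": joint torques, N m; "ee_pos": TCP position; "orientation": TCP orientation; "ft_force": force on the tool from outside, world axes, zero at the start; "moment": the same for the moment, N m; "width": finger opening in mm.
Only numpy, scipy, OpenCV 4.12 (cv2) and the standard library are available. Lean on these libraries where they do the work, as an engineer would, in place of code of your own. Each camera call takes 0.05 s, during which the arm holds its last target. There are 200 camera calls.

## Working session

There is one attempt and no reset: what is moved stays moved. The work goes in short steps, Python scripts to look and compute and a tool call to move; the robot and the scene stay as the last step left them, time stands still between calls to the robot, and variables do not carry over. Pictures are saved under pics/ and viewed, about 8 in all and at most 12, crops included, and the job is handed in when it is done.

Besides the shell and the picture viewer there is one more tool, called after "Request:" by a JSON object that holds its "method" and its "body". apply_moves: Moves the arm, as the interface text tells. Its arguments: {"type":"object","properties":{"increments":{"type":"array","items":{"type":"object","properties":{"gripper":{"type":"number"},"delta_pos":{"type":"array","items":{"type":"number"}},"dr":{"type":"array","items":{"type":"number"}}}}}},"required":["increments"]}

```bash
mkdir -p pics; cat > h.py <<'E'
import numpy as np, cv2
from workcell import ctrl
from scipy.spatial.transform import Rotation as R
def grab(n,save=None):
    d=ctrl.get_image(n)
    if save: cv2.imwrite('pics/'+save,d['img'][:,:,::-1])
    np.save('/tmp/'+n+'.npy',d,allow_pickle=True); return d
def load(n): return np.load('/tmp/'+n+'.npy',allow_pickle=True).item()
def cloud(d):
    K=np.array(d['mtx'],float);k=d['k1']
    v,u=np.mgrid[:384,:512]
    p=cv2.undistortPoints(np.stack([u,v],-1).reshape(-1,1,2).astype(float),K,np.array([k,0,0,0,0.])).reshape(384,512,2)
    z=d['range_z'][...,None]
    c=np.concatenate([p*z,z],-1)
    Rm=cv2.Rodrigues(np.array(d['rvec'],float))[0]
    w=(c-np.array(d['tvec']).ravel())@Rm
    w[d['range_z']==0]=np.nan
    return w
def st():
    o=ctrl.get_obs(); print('t',round(o['t'],2),'pos',np.round(o['ee_pos'],1),'\nR',np.round(R.from_rotvec(o['orientation']).as_matrix(),3).tolist(),'f',np.round(o['ft_force'],2),'m',np.round(o['moment'],2),'w',round(float(o['width']),1),'q',np.round(o['qpos'],3))
E
python3 - <<'E'
from h import *
a=grab('scene');b=grab('top')
st()
im=np.vstack([a['img'],b['img']])[:,:,::-1]
cv2.imwrite('pics/a.png',a['img'][:,:,::-1]);cv2.imwrite('pics/b.png',b['img'][:,:,::-1])
E
```

```text
t 0.1 pos [164.  602.6 230. ] 
R [[-0.0, 0.263, 0.965], [-0.001, 0.965, -0.263], [-1.0, -0.001, -0.0]] f [ 0.21 -0.92  0.53] m [-0.03 -0.01  0.02] w 87.9 q [ 1.286  0.424  1.631  0.     1.089 -0.019]
```

View pics/a.png

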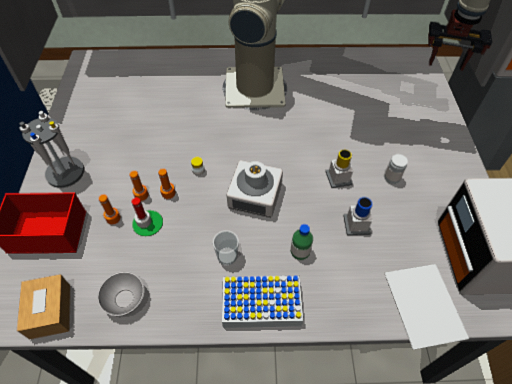

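View pics/b.png

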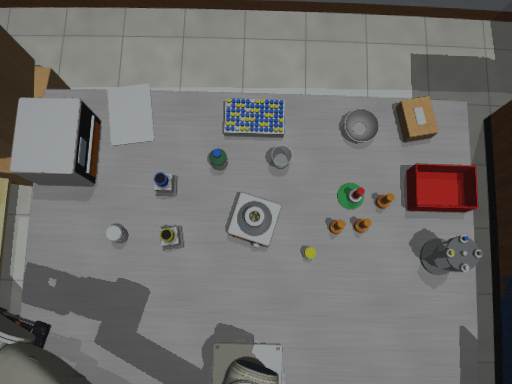

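The scene view shows the blue head at (362,207), the yellow spare at (344,158) and the hub at (257,178). The red and white tamper is at (140,212) on the green mat. Orange look-alikes stand at (138,185), (166,183) and (110,209). Other blue things are the bottle cap (302,230) and the rack tubes.

```bash
python3 - <<'E'
from h import *
def circ(p): # algebraic circle fit
    A=np.c_[2*p[:,:2],np.ones(len(p))]; s=np.linalg.lstsq(A,(p[:,:2]**2).sum(1),rcond=None)[0]
    return s[:2],np.sqrt(s[2]+s[0]**2+s[1]**2)
for n,boxes in dict(top=dict(head=(140,160,190,205),spare=(150,215,195,255),hub=(215,180,295,255),tam=(330,175,372,215)),scene=dict(head=(335,185,380,240),spare=(320,140,362,192),hub=(215,150,295,220),tam=(125,190,170,240))).items():
    d=load(n);w=cloud(d);im=d['img'].astype(int)
    for k,(x0,y0,x1,y1) in boxes.items():
        p=w[y0:y1,x0:x1].reshape(-1,3);c=im[y0:y1,x0:x1].reshape(-1,3);ok=~np.isnan(p[:,0]);p=p[ok];c=c[ok]
        r,g,b=c.T
        print(n,k,'zmax',np.percentile(p[:,2],[90,97,99.5]).round(1))
        def rep(s,m):
            if m.sum()>3: q=p[m];print('   ',s,m.sum(),'mean',q.mean(0).round(1),'mid',((q.min(0)+q.max(0))/2).round(1),'ext',np.ptp(q,axis=0).round(1))
        if k=='head': rep('top',p[:,2]>112);rep('blue',(b>r+60)&(p[:,2]>70)); rep('rim',(p[:,2]>55)&(p[:,2]<75))
        if k=='spare': rep('top',p[:,2]>112); rep('rim',(p[:,2]>55)&(p[:,2]<75))
        if k=='hub':
            m=abs(p[:,2]-130)<4; rep('face',m); rep('box',abs(p[:,2]-75)<4)
            q=p[m]; print(circ(q[np.hypot(*(q[:,:2]-((q.min(0)+q.max(0))/2)[:2]).T)>25]) )
        if k=='tam': rep('red',(r>g+70)&(r>b+70)); rep('redtop',(r>g+50)&(p[:,2]>108)); rep('mat',(g>r+40)&(p[:,2]<12)); rep('foot',(p[:,2]>30)&(p[:,2]<38)&(r>120)&(g>120))
    big=cv2.resize(d['img'][150:250,110:380] if n=='scene' else d['img'][150:260,140:410],None,fx=2.9,fy=2.9,interpolation=cv2.INTER_CUBIC)
    cv2.imwrite(f'pics/c_{n}.png',big[:,:,::-1])
E
python3 -c "
import cv2,numpy as np
a=cv2.imread('pics/c_scene.png');b=cv2.imread('pics/c_top.png');cv2.imwrite('pics/c.png',np.vstack([a[:,:783],b[:309,:783]]))"
```

```text
top head zmax [ 66.4 118.4 123.3]
    top 115 mean [613.2 286.4 119.2] mid [612.3 285.7 119.6] ext [38.2 34.2 14.6]
    blue 38 mean [610.7 280.5 117.2] mid [613.  285.3 116.1] ext [36.8 33.5 20.9]
    rim 124 mean [605.  279.1  66.2] mid [613.  286.6  65.4] ext [54.2 52.2 19.1]
top spare zmax [ 73.  119.  123.3]
    top 126 mean [438.3 257.6 118.6] mid [437.7 257.5 120.1] ext [37.6 36.7 15.8]
    rim 122 mean [435.7 249.   66.4] mid [439.8 257.7  65.4] ext [59.5 59.1 19. ]
top hub zmax [ 83.8 126.8 133.6]
    face 169 mean [503.2  -8.7 129.8] mid [501.9  -9.7 129.9] ext [58.6 55.3  7.7]
    box 802 mean [500.7 -10.6  75.3] mid [501.4 -10.1  75. ] ext [162.5 162.1   8. ]
(array([502.21493637,  -9.57335014]), np.float64(27.582033670163625))
top tam zmax [ 28.5 107.7 117.3]
    red 37 mean [ 594.  -338.5  114.2] mid [ 593.9 -338.3  113.7] ext [19.6 19.  13. ]
    redtop 42 mean [ 593.4 -339.6  114.1] mid [ 593.5 -340.2  114.2] ext [20.4 22.9 12.1]
    mat 335 mean [ 596.2 -319.8    4.7] mid [ 598.1 -329.5    2.7] ext [86.6 85.4 18.5]
    foot 24 mean [ 581.6 -336.8   34.5] mid [ 584.  
[... 487 characters left out ...]
56.1  65. ] ext [55.6 61.4 19.8]
scene hub zmax [ 85.8 128.4 131.7]
    face 217 mean [501.6 -11.2 129.7] mid [501.6 -11.  129.6] ext [59.9 57.   7. ]
    box 825 mean [518.3 -11.7  74.8] mid [502.1 -12.3  75. ] ext [164.5 161.    8. ]
(array([501.35571249, -11.13184884]), np.float64(27.849659966025026))
scene tam zmax [ 36.2 104.4 114.4]
    red 143 mean [ 555.8 -336.3   68.4] mid [ 552.5 -325.5   63.3] ext [110.2 108.8 107.6]
    redtop 57 mean [ 593.5 -340.5  112.8] mid [ 593.4 -340.6  112.6] ext [26.9 23.9  9. ]
    mat 406 mean [ 604.2 -323.7    4.1] mid [ 597.3 -330.6    3.6] ext [87.6 88.9 14.8]
    foot 70 mean [ 591.5 -342.4   33.7] mid [ 556.6 -350.6   33.7] ext [115.8  63.2   7.1]
```

View pics/c.png

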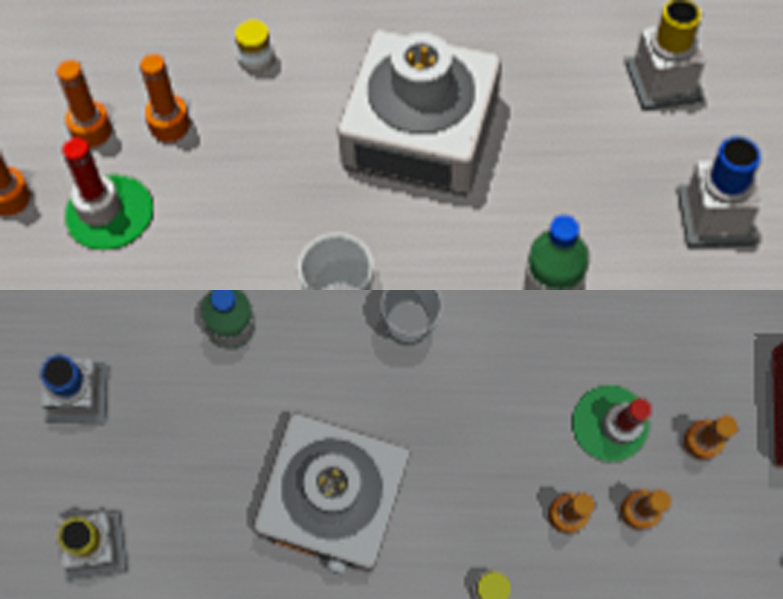

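The crop confirms the choice: the blue cup is in the right-hand holder and the red-handled tamper is on the mat. The estimates are head (613,286, top 118), hub (501.7,-10.3), tamper (593.5,-340) and mat (597.5,-330). All of these match the given heights. Next I move above the head.

Request:
{"method": "apply_moves", "body": {"increments": [{"gripper":100,"delta_pos":[0,-0.94,2.58],"dr":[0,0,0]},{"gripper":100,"delta_pos":[0,-0.94,2.58],"dr":[0,0,0]},{"gripper":100,"delta_pos":[0,-0.94,2.58],"dr":[0,0,0]},{"gripper":100,"delta_pos":[0,-0.94,2.58],"dr":[0,0,0]},{"gripper":100,"delta_pos":[0,-0.94,2.58],"dr":[0,0,0]}]}}

```text
t: 0.52
ee_pos: [277.0, 522.8, 230.3]
orientation: [0.208, 1.561, -0.209]
ft_force: [-0.2, 0.8, -0.3]
width: 87.8
```

Request:
{"method": "apply_moves", "body": {"increments": [{"gripper":100,"delta_pos":[0,-0.94,2.58],"dr":[0,0,0]},{"gripper":100,"delta_pos":[0,-0.94,2.58],"dr":[0,0,0]},{"gripper":100,"delta_pos":[0,-0.94,2.58],"dr":[0,0,0]},{"gripper":100,"delta_pos":[0,-0.94,2.58],"dr":[0,0,0]},{"gripper":100,"delta_pos":[0,-0.94,2.58],"dr":[0,0,0]}]}}

```text
t: 0.93
ee_pos: [389.2, 443.5, 230.3]
orientation: [0.208, 1.561, -0.209]
ft_force: [1.1, 0.8, 0.0]
width: 88.0
```

Request:
{"method": "apply_moves", "body": {"increments": [{"gripper":100,"delta_pos":[0,-0.94,2.58],"dr":[0,0,0]},{"gripper":100,"delta_pos":[0,-0.94,2.58],"dr":[0,0,0]},{"gripper":100,"delta_pos":[0,-0.94,2.58],"dr":[0,0,0]},{"gripper":100,"delta_pos":[0,-0.94,2.58],"dr":[0,0,0]},{"gripper":100,"delta_pos":[0,-0.94,2.58],"dr":[0,0,0]}]}}

```text
t: 1.35
ee_pos: [501.3, 364.2, 230.3]
orientation: [0.208, 1.561, -0.209]
ft_force: [-0.5, 0.4, -0.6]
width: 87.8
```

Request:
{"method": "apply_moves", "body": {"increments": [{"gripper":100,"delta_pos":[0,-0.94,2.58],"dr":[0,0,0]},{"gripper":100,"delta_pos":[0,-0.94,2.58],"dr":[0,0,0]},{"gripper":100,"delta_pos":[0,-0.94,2.58],"dr":[0,0,0]},{"gripper":100,"delta_pos":[0,-0.94,2.58],"dr":[0,0,0]},{"gripper":100,"delta_pos":[0,0,0],"dr":[0,0,0]}]}}

```text
t: 1.77
ee_pos: [593.5, 299.1, 230.2]
orientation: [0.211, 1.559, -0.212]
ft_force: [-0.2, -0.4, 0.3]
width: 87.8
```

```bash
cat >> h.py <<'E'
def to(x,y,z):
    o=ctrl.get_obs();M=R.from_rotvec(o['orientation']).as_matrix();print('need cm',((np.array([x,y,z])-o['ee_pos'])@M/10).round(2))
E
python3 - <<'E'
from h import *
d=grab('wrist','w1.png');st();to(613,286,87)
w=cloud(d);m=(w[...,2]>112)&(w[...,2]<125)
q=w[m];print(m.sum(),q.mean(0),(q.min(0)+q.max(0))/2,np.ptp(q,axis=0))
E
```

```text
t 1.82 pos [591.6 300.3 230. ] 
R [[-0.0, 0.266, 0.964], [-0.0, 0.964, -0.266], [-1.0, -0.0, -0.0]] f [ 0.7  -0.18 -0.79] m [-0.04  0.03 -0.04] w 87.6 q [ 0.452  0.48   1.539 -0.     1.123 -0.85 ]
need cm [14.3  -0.8   2.44]
3094 [538.52881866 273.82760178 117.81676204] [534.34640271 272.88138869 116.47311153] [199.18883137  68.41240527   8.93720038]
```

View pics/w1.png

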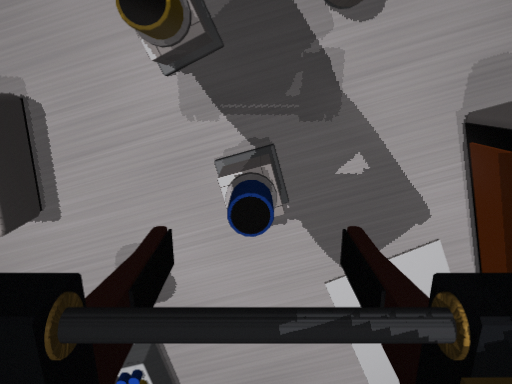

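The wrist view shows the blue cup top centred at (251,212) between the open fingers, with the yellow spare at (150,10), well away.

```bash
python3 - <<'E'
from h import *
w=cloud(load('wrist'))[170:250,215:290].reshape(-1,3)
q=w[(w[:,2]>113)&(w[:,2]<125)]
print(len(q),q.mean(0),(q.min(0)+q.max(0))/2,np.ptp(q,axis=0))
e=cv2.minEnclosingCircle(q[:,:2].astype(np.float32));print(e)
E
```

```text
1679 [612.96164797 287.70939599 117.88884736] [614.16845627 287.32895999 116.8484016 ] [39.54472427 39.51726266  7.50093777]
((613.9224243164062, 287.35479736328125), 20.111902236938477)
```

Request:
{"method": "apply_moves", "body": {"increments": [{"gripper":100,"delta_pos":[0,-0.7,2.46],"dr":[0,0,0]},{"gripper":100,"delta_pos":[2.5,0,0],"dr":[0,0,0]},{"gripper":100,"delta_pos":[2.5,0,0],"dr":[0,0,0]},{"gripper":100,"delta_pos":[2.5,0,0],"dr":[0,0,0]},{"gripper":100,"delta_pos":[2.5,0,0],"dr":[0,0,0]}]}}

```text
t: 2.23
ee_pos: [611.0, 289.4, 129.5]
orientation: [0.208, 1.561, -0.208]
ft_force: [0.0, 0.4, -0.6]
width: 88.2
```

Request:
{"method": "apply_moves", "body": {"increments": [{"gripper":100,"delta_pos":[2.0,0,0],"dr":[0,0,0]},{"gripper":100,"delta_pos":[1.5,0,0],"dr":[0,0,0]},{"gripper":100,"delta_pos":[0.8,0,0],"dr":[0,0,0]},{"gripper":60,"delta_pos":[0,0,0],"dr":[0,0,0]},{"gripper":55,"delta_pos":[0,0,0],"dr":[0,0,0]}]}}

```text
t: 2.65
ee_pos: [612.1, 289.2, 88.0]
orientation: [0.208, 1.561, -0.208]
ft_force: [0.3, -0.4, -0.0]
width: 77.8
```

```bash
python3 - <<'E'
from h import *
st();to(613.5,287,87)
E
```

```text
t 2.65 pos [612.1 289.2  88. ] 
R [[0.0, 0.262, 0.965], [0.0, 0.965, -0.262], [-1.0, 0.0, 0.0]] f [ 0.27 -0.4  -0.03] m [ 0.02  0.05 -0.  ] w 77.8 q [ 0.424  0.667  1.583  0.     0.891 -0.882]
need cm [ 0.1  -0.17  0.19]
```

Request:
{"method": "apply_moves", "body": {"increments": [{"gripper":55,"delta_pos":[0,-0.17,0.15],"dr":[0,0,0]},{"gripper":40,"delta_pos":[0,0,0],"dr":[0,0,0]},{"gripper":20,"delta_pos":[0,0,0],"dr":[0,0,0]},{"gripper":20,"delta_pos":[0,0,0],"dr":[0,0,0]},{"gripper":20,"delta_pos":[0,0,0],"dr":[0,0,0]}]}}

```text
t: 3.07
ee_pos: [613.4, 286.7, 88.3]
orientation: [0.209, 1.56, -0.208]
ft_force: [0.0, -0.2, 1.1]
width: 44.3
```

Request:
{"method": "apply_moves", "body": {"increments": [{"gripper":20,"delta_pos":[0,0,0],"dr":[0,0,0]},{"gripper":20,"delta_pos":[0,0,0],"dr":[0,0,0]},{"gripper":20,"delta_pos":[0,0,0],"dr":[0,0,0]},{"gripper":20,"delta_pos":[0,0,0],"dr":[0,0,0]},{"gripper":20,"delta_pos":[0,0,0],"dr":[0,0,0]}]}}

```text
t: 3.48
ee_pos: [613.4, 286.8, 88.1]
orientation: [0.209, 1.56, -0.208]
ft_force: [-1.0, -1.4, 5.1]
width: 39.8
```

Request:
{"method": "apply_moves", "body": {"increments": [{"gripper":20,"delta_pos":[-1.0,0,0],"dr":[0,0,0]},{"gripper":20,"delta_pos":[-2.2,0,0],"dr":[0,0,0]},{"gripper":20,"delta_pos":[-2.8,0,0],"dr":[0,0,0]},{"gripper":20,"delta_pos":[-2.8,0,0],"dr":[0,0,0]},{"gripper":20,"delta_pos":[-2.8,0,0],"dr":[0,0,0]}]}}

```text
t: 3.9
ee_pos: [612.4, 286.4, 204.5]
orientation: [0.208, 1.562, -0.209]
ft_force: [1.0, -0.3, -1.8]
width: 39.7
```

Request:
{"method": "apply_moves", "body": {"increments": [{"gripper":20,"delta_pos":[-1.9,0,0],"dr":[0,0,0]},{"gripper":20,"delta_pos":[-1.0,0,0],"dr":[0,0,0]},{"gripper":20,"delta_pos":[0,0,0],"dr":[0,0,0]},{"gripper":20,"delta_pos":[0,-1.2,-0.12],"dr":[0,0,0]},{"gripper":20,"delta_pos":[0,-2.4,-0.23],"dr":[0,0,0]}]}}

```text
t: 4.32
ee_pos: [599.4, 253.3, 230.7]
orientation: [0.207, 1.563, -0.208]
ft_force: [-0.1, -0.8, -2.4]
width: 39.8
```

Request:
{"method": "apply_moves", "body": {"increments": [{"gripper":20,"delta_pos":[0,-2.6,-0.25],"dr":[0,0,0]},{"gripper":20,"delta_pos":[0,-2.6,-0.25],"dr":[0,0,0]},{"gripper":20,"delta_pos":[0,-2.6,-0.25],"dr":[0,0,0]},{"gripper":20,"delta_pos":[0,-2.6,-0.25],"dr":[0,0,0]},{"gripper":20,"delta_pos":[0,-2.6,-0.25],"dr":[0,0,0]}]}}

```text
t: 4.73
ee_pos: [551.6, 128.7, 230.3]
orientation: [0.207, 1.565, -0.21]
ft_force: [0.6, 0.4, -0.8]
width: 39.8
```

Request:
{"method": "apply_moves", "body": {"increments": [{"gripper":20,"delta_pos":[0,-2.6,-0.25],"dr":[0,0,0]},{"gripper":20,"delta_pos":[0,-2.6,-0.25],"dr":[0,0,0]},{"gripper":20,"delta_pos":[0,-2.6,-0.25],"dr":[0,0,0]},{"gripper":20,"delta_pos":[0,-2.6,-0.25],"dr":[0,0,0]},{"gripper":20,"delta_pos":[0,-2.6,-0.25],"dr":[0,0,0]}]}}

```text
t: 5.15
ee_pos: [505.2, 7.0, 230.6]
orientation: [0.208, 1.565, -0.209]
ft_force: [0.8, -0.4, -1.6]
width: 39.8
```

Request:
{"method": "apply_moves", "body": {"increments": [{"gripper":20,"delta_pos":[0,-1.4,-0.15],"dr":[0,0,0]},{"gripper":20,"delta_pos":[0,-0.5,0],"dr":[0,0,0]},{"gripper":20,"delta_pos":[0,0,0],"dr":[0,0,0]},{"gripper":20,"delta_pos":[0,0,0],"dr":[0,0,0]},{"gripper":20,"delta_pos":[0,0,0],"dr":[0,0,0]}]}}

```text
t: 5.57
ee_pos: [501.4, -8.8, 232.2]
orientation: [0.208, 1.562, -0.208]
ft_force: [-0.2, -0.4, -1.9]
width: 39.6
```

```bash
python3 - <<'E'
from h import *
st();to(501.7,-10.3,225)
a=grab('scene');d=grab('wrist');b=grab('top')
A=cv2.resize(a['img'][110:230,190:340],None,fx=2.66,fy=2.66,interpolation=cv2.INTER_CUBIC)
B=cv2.resize(b['img'][160:280,180:330],None,fx=2.66,fy=2.66,interpolation=cv2.INTER_CUBIC)
cv2.imwrite('pics/d.png',np.hstack([A,B])[:,:,::-1])
w=cloud(a)[110:230,190:340].reshape(-1,3);c=a['img'][110:230,190:340].reshape(-1,3).astype(int)
m=(c[:,2]>c[:,0]+50)&(w[:,2]>150);q=w[m];print('blue',len(q),(q.min(0)+q.max(0))/2,np.ptp(q,axis=0),q.mean(0))
for n,s in (('scene',w),):
    f=s[(abs(s[:,2]-130)<3)&(np.hypot(s[:,0]-501,s[:,1]+10)<36)]; print('face',len(f),(f.min(0)+f.max(0))/2,np.ptp(f,axis=0))
E
```

```text
t 5.57 pos [501.4  -8.8 232.2] 
R [[-0.001, 0.262, 0.965], [0.0, 0.965, -0.262], [-1.0, 0.0, -0.001]] f [-0.24 -0.37 -1.88] m [ 0.    0.01 -0.04] w 39.6 q [-0.041  0.24   1.897  0.     1.005 -1.347]
need cm [ 0.72 -0.14  0.07]
blue 156 [509.24665759 -10.66071716 241.27820339] [25.38714835 33.7732348  48.65988425] [516.21272979 -12.11249285 242.78930044]
face 191 [502.86435775 -10.99469068 129.98933248] [60.60815156 57.1689363   5.96574179]
```

View pics/d.png

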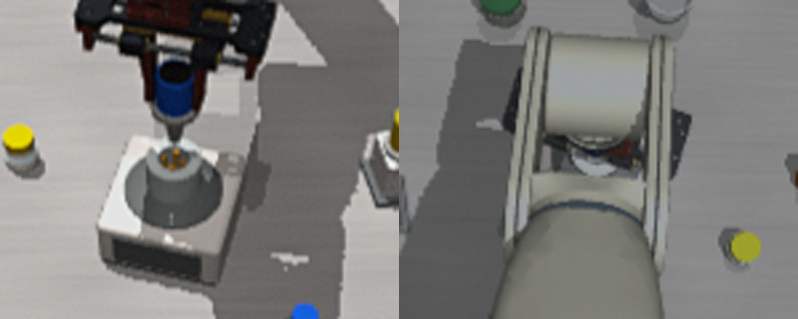

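The head hangs above the hub and lines up to within about 1 mm (cup at (175,75) in the left half, mouth at (173,158)). I lower it in steps and watch the force.

Request:
{"method": "apply_moves", "body": {"increments": [{"gripper":20,"delta_pos":[0,-0.08,0.04],"dr":[0,0,0]},{"gripper":20,"delta_pos":[1.5,0,0],"dr":[0,0,0]},{"gripper":20,"delta_pos":[1.5,0,0],"dr":[0,0,0]},{"gripper":20,"delta_pos":[0.8,0,0],"dr":[0,0,0]},{"gripper":20,"delta_pos":[0,0,0],"dr":[0,0,0]}]}}

```text
t: 6.13
ee_pos: [500.5, -10.0, 193.1]
orientation: [0.208, 1.564, -0.209]
ft_force: [-0.3, 0.5, -1.2]
width: 39.4
```

Request:
{"method": "apply_moves", "body": {"increments": [{"gripper":20,"delta_pos":[0.5,0,0],"dr":[0,0,0]},{"gripper":20,"delta_pos":[0.3,0,0],"dr":[0,0,0]},{"gripper":20,"delta_pos":[0,0,0],"dr":[0,0,0]},{"gripper":20,"delta_pos":[0,0,0],"dr":[0,0,0]},{"gripper":20,"delta_pos":[0,0,0],"dr":[0,0,0]}]}}

```text
t: 6.55
ee_pos: [501.9, -10.3, 187.1]
orientation: [0.209, 1.56, -0.209]
ft_force: [0.1, -0.0, -1.4]
width: 39.0
```

```bash
python3 - <<'E'
from h import *
st()
E
```

```text
t 6.55 pos [501.9 -10.3 187.1] 
R [[0.001, 0.263, 0.965], [-0.0, 0.965, -0.263], [-1.0, 0.0, 0.001]] f [ 0.09 -0.05 -1.38] m [-0.    0.02  0.03] w 39.0 q [-0.044  0.304  1.934 -0.     0.903 -1.349]
```

Request:
{"method": "apply_moves", "body": {"increments": [{"gripper":20,"delta_pos":[0.3,0,0],"dr":[0,0,0]},{"gripper":20,"delta_pos":[0.3,0,0],"dr":[0,0,0]},{"gripper":20,"delta_pos":[0,0,0],"dr":[0,0,0]},{"gripper":20,"delta_pos":[0,0,0],"dr":[0,0,0]},{"gripper":20,"delta_pos":[0,0,0],"dr":[0,0,0]}]}}

```text
t: 6.97
ee_pos: [501.5, -10.2, 180.6]
orientation: [0.209, 1.561, -0.209]
ft_force: [0.3, 0.9, -2.5]
width: 39.5
```

Request:
{"method": "apply_moves", "body": {"increments": [{"gripper":20,"delta_pos":[0.2,0,0],"dr":[0,0,0]},{"gripper":20,"delta_pos":[0,0,0],"dr":[0,0,0]},{"gripper":20,"delta_pos":[0,0,0],"dr":[0,0,0]},{"gripper":20,"delta_pos":[0,0,0],"dr":[0,0,0]},{"gripper":20,"delta_pos":[0,0,0],"dr":[0,0,0]}]}}

```text
t: 7.38
ee_pos: [501.6, -10.2, 178.7]
orientation: [0.209, 1.561, -0.209]
ft_force: [0.1, 0.1, -1.7]
width: 39.5
```

Request:
{"method": "apply_moves", "body": {"increments": [{"gripper":20,"delta_pos":[0.2,0,0],"dr":[0,0,0]},{"gripper":20,"delta_pos":[0,0,0],"dr":[0,0,0]},{"gripper":20,"delta_pos":[0,0,0],"dr":[0,0,0]},{"gripper":20,"delta_pos":[0,0,0],"dr":[0,0,0]},{"gripper":20,"delta_pos":[0,0,0],"dr":[0,0,0]}]}}

```text
t: 7.8
ee_pos: [501.6, -10.2, 176.7]
orientation: [0.209, 1.561, -0.209]
ft_force: [-0.1, 1.6, -1.8]
width: 39.7
```

```bash
python3 - <<'E'
from h import *
st()
E
```

```text
t 7.8 pos [501.6 -10.2 176.7] 
R [[0.0, 0.263, 0.965], [0.0, 0.965, -0.263], [-1.0, 0.0, 0.0]] f [-0.09  1.61 -1.76] m [ 0.17 -0.13 -0.04] w 39.7 q [-0.044  0.32   1.941  0.     0.88  -1.349]
```

Request:
{"method": "apply_moves", "body": {"increments": [{"gripper":20,"delta_pos":[0.15,0.05,-0.01],"dr":[0,0,0]},{"gripper":20,"delta_pos":[0,0,0],"dr":[0,0,0]},{"gripper":20,"delta_pos":[0,0,0],"dr":[0,0,0]},{"gripper":20,"delta_pos":[0,0,0],"dr":[0,0,0]},{"gripper":20,"delta_pos":[0,0,0],"dr":[0,0,0]}]}}

```text
t: 8.22
ee_pos: [501.7, -9.8, 175.2]
orientation: [0.209, 1.561, -0.209]
ft_force: [0.5, -0.9, -2.5]
width: 39.7
```

```bash
python3 - <<'E'
from h import *
st()
E
```

```text
t 8.22 pos [501.7  -9.8 175.2] 
R [[0.0, 0.263, 0.965], [-0.0, 0.965, -0.263], [-1.0, -0.0, 0.0]] f [ 0.5  -0.86 -2.49] m [ 0.01 -0.18 -0.03] w 39.7 q [-0.043  0.322  1.942 -0.     0.877 -1.348]
```

Request:
{"method": "apply_moves", "body": {"increments": [{"gripper":20,"delta_pos":[0.15,0,0],"dr":[0,0,0]},{"gripper":20,"delta_pos":[0,0,0],"dr":[0,0,0]},{"gripper":20,"delta_pos":[0,0,0],"dr":[0,0,0]},{"gripper":20,"delta_pos":[0,0,0],"dr":[0,0,0]},{"gripper":20,"delta_pos":[0,0,0],"dr":[0,0,0]}]}}

```text
t: 8.63
ee_pos: [501.6, -9.7, 173.6]
orientation: [0.209, 1.561, -0.209]
ft_force: [2.4, -1.0, -1.9]
width: 39.8
```

Request:
{"method": "apply_moves", "body": {"increments": [{"gripper":20,"delta_pos":[0.1,0,0],"dr":[0,0,0]},{"gripper":20,"delta_pos":[0,0,0],"dr":[0,0,0]},{"gripper":20,"delta_pos":[0,0,0],"dr":[0,0,0]},{"gripper":20,"delta_pos":[0,0,0],"dr":[0,0,0]},{"gripper":20,"delta_pos":[0,0,0],"dr":[0,0,0]}]}}

```text
t: 9.05
ee_pos: [501.7, -9.7, 172.7]
orientation: [0.209, 1.561, -0.209]
ft_force: [0.8, -0.8, -1.5]
width: 39.8
```

```bash
python3 - <<'E'
from h import *
st()
E
```

```text
t 9.05 pos [501.7  -9.7 172.7] 
R [[0.0, 0.263, 0.965], [-0.0, 0.965, -0.263], [-1.0, 0.0, 0.0]] f [ 0.81 -0.79 -1.48] m [-0.1  -0.3  -0.01] w 39.8 q [-0.043  0.326  1.944 -0.     0.871 -1.348]
```

Request:
{"method": "apply_moves", "body": {"increments": [{"gripper":20,"delta_pos":[0,0,0.07],"dr":[0,0,0]},{"gripper":20,"delta_pos":[0.1,0,0],"dr":[0,0,0]},{"gripper":20,"delta_pos":[0,0,0],"dr":[0,0,0]},{"gripper":20,"delta_pos":[0,0,0],"dr":[0,0,0]},{"gripper":20,"delta_pos":[0,0,0],"dr":[0,0,0]}]}}

```text
t: 9.47
ee_pos: [502.1, -9.9, 171.6]
orientation: [0.209, 1.561, -0.209]
ft_force: [-0.2, 0.1, 0.2]
width: 39.7
```

```bash
python3 - <<'E'
from h import *
st()
a=grab('scene')
w=cloud(a)[110:230,190:340].reshape(-1,3);c=a['img'][110:230,190:340].reshape(-1,3).astype(int)
m=(c[:,2]>c[:,0]+50)&(w[:,2]>140);q=w[m];print('blue',len(q),(q.min(0)+q.max(0))/2,np.ptp(q,axis=0),q.min(0),q.max(0))
E
```

```text
t 9.47 pos [502.1  -9.9 171.6] 
R [[-0.0, 0.263, 0.965], [0.0, 0.965, -0.263], [-1.0, -0.0, -0.0]] f [-0.19  0.07  0.23] m [0.15 0.06 0.03] w 39.7 q [-0.043  0.329  1.944  0.     0.87  -1.348]
blue 139 [509.09225558 -12.92925271 180.78557205] [27.43925474 34.96936499 49.41703494] [495.37262821 -30.41393521 156.07705458] [522.81188294   4.55542978 205.49408952]
```

Request:
{"method": "apply_moves", "body": {"increments": [{"gripper":20,"delta_pos":[0.06,0,0],"dr":[0,0,0]},{"gripper":20,"delta_pos":[0,0,0],"dr":[0,0,0]},{"gripper":20,"delta_pos":[0,0,0],"dr":[0,0,0]},{"gripper":20,"delta_pos":[0,0,0],"dr":[0,0,0]},{"gripper":20,"delta_pos":[0,0,0],"dr":[0,0,0]}]}}

```text
t: 9.93
ee_pos: [502.2, -9.9, 171.1]
orientation: [0.209, 1.561, -0.209]
ft_force: [-0.0, -0.0, -0.2]
width: 39.3
```

```bash
python3 - <<'E'
from h import *
st()
E
```

```text
t 9.93 pos [502.2  -9.9 171.1] 
R [[-0.0, 0.263, 0.965], [0.0, 0.965, -0.263], [-1.0, -0.0, -0.0]] f [-0.03 -0.04 -0.2 ] m [ 0.14  0.06 -0.01] w 39.3 q [-0.043  0.33   1.944 -0.     0.868 -1.348]
```

Request:
{"method": "apply_moves", "body": {"increments": [{"gripper":55,"delta_pos":[0,0,0],"dr":[0,0,0]},{"gripper":70,"delta_pos":[0,0,0],"dr":[0,0,0]},{"gripper":90,"delta_pos":[0,0,0],"dr":[0,0,0]},{"gripper":90,"delta_pos":[0,0,0],"dr":[0,0,0]},{"gripper":90,"delta_pos":[0,0,0],"dr":[0,0,0]}]}}

```text
t: 10.35
ee_pos: [502.3, -9.9, 171.1]
orientation: [0.209, 1.561, -0.209]
ft_force: [-0.6, -0.1, 0.3]
width: 69.4
```

Request:
{"method": "apply_moves", "body": {"increments": [{"gripper":90,"delta_pos":[0,0,0],"dr":[0,0,0]},{"gripper":90,"delta_pos":[-1.0,0,0],"dr":[0,0,0]},{"gripper":90,"delta_pos":[-2.5,0,0],"dr":[0,0,0]},{"gripper":90,"delta_pos":[-3,0,0],"dr":[0,0,0]},{"gripper":90,"delta_pos":[-3,0,0],"dr":[0,0,0]}]}}

```text
t: 10.77
ee_pos: [501.8, -9.9, 267.5]
orientation: [0.209, 1.562, -0.209]
ft_force: [0.4, -0.2, 0.3]
width: 78.9
```

```bash
python3 - <<'E'
from h import *
st();to(593.5,-340,240)
a=grab('scene')
W=cloud(a);w=W[110:230,190:340].reshape(-1,3);c=a['img'][110:230,190:340].reshape(-1,3).astype(int)
m=(c[:,2]>c[:,0]+50)&(w[:,2]>140);q=w[m];print('blue',len(q),(q.min(0)+q.max(0))/2,np.ptp(q,axis=0),q.min(0),q.max(0))
m=(w[:,2]>192)&(w[:,2]<206)&(np.hypot(w[:,0]-502,w[:,1]+10)<28);q=w[m];print('top',len(q),q.mean(0),(q.min(0)+q.max(0))/2,np.ptp(q,axis=0))
cv2.imwrite('pics/e.png',cv2.resize(a['img'][90:240,170:340],None,fx=3.5,fy=3.5,interpolation=cv2.INTER_CUBIC)[:,:,::-1])
E
```

```text
t 10.77 pos [501.8  -9.9 267.5] 
R [[-0.001, 0.263, 0.965], [0.0, 0.965, -0.263], [-1.0, -0.0, -0.001]] f [ 0.43 -0.2   0.29] m [-0.03 -0.05  0.03] w 78.9 q [-0.043  0.197  1.862 -0.     1.085 -1.348]
need cm [  2.74 -29.44  17.52]
blue 155 [502.95114997 -11.48572488 181.64488047] [39.13634893 37.85658517 47.25628143] [483.38297551 -30.41401747 158.01673975] [522.51932444   7.4425677  205.27302118]
top 153 [504.40318522 -11.62629933 200.47584451] [501.40492021 -11.34763872 198.98303938] [42.00767112 38.13275751 13.95803759]
```

View pics/e.png

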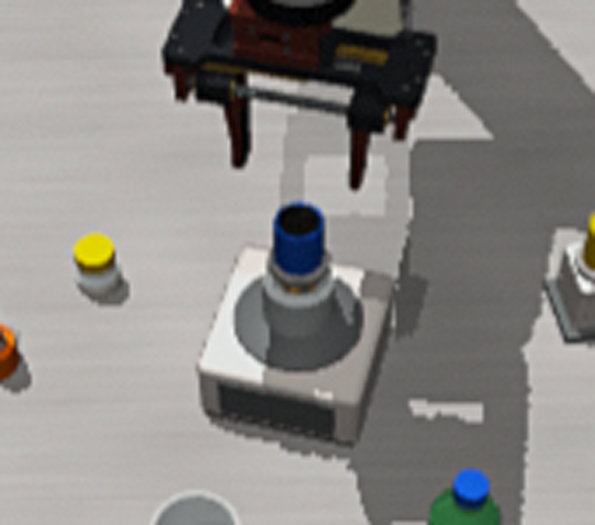

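The head stands upright and centred by itself in the hub (cup at (299,240), top about z 200). On to the tamper.

Request:
{"method": "apply_moves", "body": {"increments": [{"gripper":90,"delta_pos":[0,-1.2,0.7],"dr":[0,0,0]},{"gripper":90,"delta_pos":[0,-2.4,1.43],"dr":[0,0,0]},{"gripper":90,"delta_pos":[0,-2.4,1.43],"dr":[0,0,0]},{"gripper":90,"delta_pos":[0,-2.4,1.43],"dr":[0,0,0]},{"gripper":90,"delta_pos":[0,-2.4,1.43],"dr":[0,0,0]}]}}

```text
t: 11.23
ee_pos: [536.2, -132.2, 266.9]
orientation: [0.208, 1.56, -0.208]
ft_force: [0.0, 0.5, -0.2]
width: 79.2
```

Request:
{"method": "apply_moves", "body": {"increments": [{"gripper":90,"delta_pos":[0.8,-2.4,1.43],"dr":[0,0,0]},{"gripper":90,"delta_pos":[0.8,-2.4,1.43],"dr":[0,0,0]},{"gripper":90,"delta_pos":[0.8,-2.4,1.43],"dr":[0,0,0]},{"gripper":90,"delta_pos":[0.8,-2.4,1.43],"dr":[0,0,0]},{"gripper":90,"delta_pos":[0.8,-2.4,1.43],"dr":[0,0,0]}]}}

```text
t: 11.65
ee_pos: [573.6, -267.0, 226.3]
orientation: [0.209, 1.56, -0.209]
ft_force: [-0.1, 0.1, 0.2]
width: 78.6
```

Request:
{"method": "apply_moves", "body": {"increments": [{"gripper":70,"delta_pos":[0.5,-2.4,1.43],"dr":[0,0,0]},{"gripper":70,"delta_pos":[0.5,-2.4,1.43],"dr":[0,0,0]},{"gripper":70,"delta_pos":[0,-1.8,1.1],"dr":[0,0,0]},{"gripper":70,"delta_pos":[0,0,0],"dr":[0,0,0]},{"gripper":70,"delta_pos":[0,0,0],"dr":[0,0,0]}]}}

```text
t: 12.07
ee_pos: [594.1, -340.5, 216.1]
orientation: [0.21, 1.561, -0.21]
ft_force: [-0.3, 0.6, -0.6]
width: 61.4
```

```bash
python3 - <<'E'
from h import *
d=grab('wrist','w2.png');st();to(593.5,-340,76)
w=cloud(d).reshape(-1,3);c=d['img'].reshape(-1,3).astype(int)
r=(c[:,0]>c[:,1]+70)&(c[:,0]>c[:,2]+70)&(abs(w[:,0]-593)<30)&(abs(w[:,1]+340)<30)
q=w[r&(w[:,2]>108)];print('red',len(q),q.mean(0),(q.min(0)+q.max(0))/2,np.ptp(q,axis=0))
g=(c[:,1]>c[:,0]+40)&(w[:,2]<10)&(w[:,2]>0)&(np.hypot(w[:,0]-597,w[:,1]+330)<55);q=w[g];print('mat',len(q),(q.min(0)+q.max(0))/2,np.ptp(q,axis=0),cv2.minEnclosingCircle(q[:,:2].astype(np.float32)))
E
```

```text
t 12.12 pos [ 594.  -339.4  216.1] 
R [[-0.0, 0.263, 0.965], [0.0, 0.965, -0.263], [-1.0, 0.0, -0.0]] f [0.01 0.01 0.36] m [ 0.01 -0.02 -0.05] w 61.5 q [-0.537  0.525  1.499  0.     1.118 -1.841]
need cm [14.01 -0.07 -0.02]
red 666 [ 592.7570454  -339.23384436  113.47383748] [ 593.29813455 -339.29004805  112.84089475] [23.18064453 22.73359934  5.13217904]
mat 3137 [ 596.25436264 -328.91323746    4.17567551] [88.27105288 89.14384476  7.93609771] ((596.8898315429688, -328.9052429199219), 44.87093734741211)
```

View pics/w2.png

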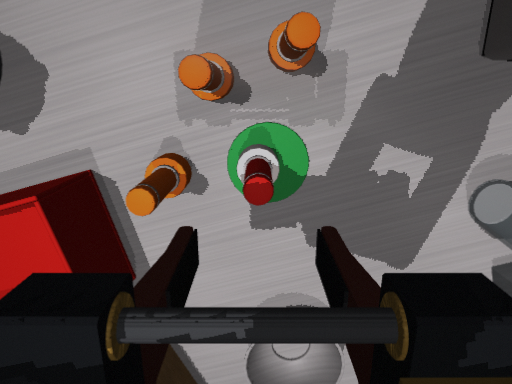

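The wrist view shows the red handle at (258,188) on the green mat, centred between the fingers. The orange ones at (140,200), (197,72) and (302,30) are clear. Descend and grip.

Request:
{"method": "apply_moves", "body": {"increments": [{"gripper":70,"delta_pos":[2.5,0,-0.05],"dr":[0,0,0]},{"gripper":70,"delta_pos":[3,0,0],"dr":[0,0,0]},{"gripper":70,"delta_pos":[3,0,0],"dr":[0,0,0]},{"gripper":70,"delta_pos":[3,0,0],"dr":[0,0,0]},{"gripper":70,"delta_pos":[2,0,0],"dr":[0,0,0]}]}}

```text
t: 12.53
ee_pos: [592.6, -337.3, 79.0]
orientation: [0.209, 1.563, -0.207]
ft_force: [-1.0, 0.3, 0.8]
width: 61.1
```

Request:
{"method": "apply_moves", "body": {"increments": [{"gripper":50,"delta_pos":[0.5,0,0],"dr":[0,0,0]},{"gripper":30,"delta_pos":[0,0,0],"dr":[0,0,0]},{"gripper":10,"delta_pos":[0,0,0],"dr":[0,0,0]},{"gripper":10,"delta_pos":[0,0,0],"dr":[0,0,0]},{"gripper":10,"delta_pos":[0,0,0],"dr":[0,0,0]}]}}

```text
t: 12.95
ee_pos: [594.9, -339.9, 78.2]
orientation: [0.207, 1.558, -0.209]
ft_force: [0.3, -0.7, -0.8]
width: 31.3
```

Request:
{"method": "apply_moves", "body": {"increments": [{"gripper":10,"delta_pos":[0,0,0],"dr":[0,0,0]},{"gripper":10,"delta_pos":[0,0,0],"dr":[0,0,0]},{"gripper":10,"delta_pos":[0,0,0],"dr":[0,0,0]},{"gripper":10,"delta_pos":[0,0,0],"dr":[0,0,0]},{"gripper":10,"delta_pos":[0,0,0],"dr":[0,0,0]}]}}

```text
t: 13.37
ee_pos: [594.6, -339.9, 77.7]
orientation: [0.208, 1.559, -0.209]
ft_force: [-1.5, 1.8, 6.9]
width: 24.3
```

```bash
python3 - <<'E'
from h import *
st()
E
```

```text
t 13.37 pos [ 594.6 -339.9   77.7] 
R [[0.002, 0.263, 0.965], [-0.001, 0.965, -0.263], [-1.0, -0.0, 0.002]] f [-1.48  1.8   6.87] m [0.2  0.08 0.  ] w 24.3 q [-0.537  0.69   1.568  0.     0.882 -1.842]
```

Request:
{"method": "apply_moves", "body": {"increments": [{"gripper":10,"delta_pos":[-1,0,0],"dr":[0,0,0]},{"gripper":10,"delta_pos":[-2.5,0,0],"dr":[0,0,0]},{"gripper":10,"delta_pos":[-3,0,0],"dr":[0,0,0]},{"gripper":10,"delta_pos":[-3,0,0],"dr":[0,0,0]},{"gripper":10,"delta_pos":[-3,0,0],"dr":[0,0,0]}]}}

```text
t: 13.78
ee_pos: [593.1, -339.2, 202.4]
orientation: [0.209, 1.562, -0.208]
ft_force: [0.6, -0.5, -1.4]
width: 24.7
```

Request:
{"method": "apply_moves", "body": {"increments": [{"gripper":10,"delta_pos":[-3,0,0],"dr":[0,0,0]},{"gripper":10,"delta_pos":[-3,0,0],"dr":[0,0,0]},{"gripper":10,"delta_pos":[-2.5,1,-0.6],"dr":[0,0,0]},{"gripper":10,"delta_pos":[-1.5,2,-1.2],"dr":[0,0,0]},{"gripper":10,"delta_pos":[-0.5,2.3,-1.38],"dr":[0,0,0]}]}}

```text
t: 14.2
ee_pos: [577.6, -280.9, 309.8]
orientation: [0.208, 1.556, -0.211]
ft_force: [0.1, -0.4, -1.6]
width: 25.0
```

Request:
{"method": "apply_moves", "body": {"increments": [{"gripper":10,"delta_pos":[0,2.4,-1.44],"dr":[0,0,0]},{"gripper":10,"delta_pos":[0,2.4,-1.44],"dr":[0,0,0]},{"gripper":10,"delta_pos":[0,2.4,-1.44],"dr":[0,0,0]},{"gripper":10,"delta_pos":[0,2.4,-1.44],"dr":[0,0,0]},{"gripper":10,"delta_pos":[0,2.4,-1.44],"dr":[0,0,0]}]}}

```text
t: 14.62
ee_pos: [537.9, -144.1, 306.4]
orientation: [0.209, 1.561, -0.209]
ft_force: [0.5, 0.4, -2.3]
width: 24.4
```

Request:
{"method": "apply_moves", "body": {"increments": [{"gripper":10,"delta_pos":[0,2.4,-1.44],"dr":[0,0,0]},{"gripper":10,"delta_pos":[0,2.4,-1.44],"dr":[0,0,0]},{"gripper":10,"delta_pos":[0,2.4,-1.44],"dr":[0,0,0]},{"gripper":10,"delta_pos":[0,2.4,-1.44],"dr":[0,0,0]},{"gripper":10,"delta_pos":[0,1.6,-0.96],"dr":[0,0,0]}]}}

```text
t: 15.03
ee_pos: [502.2, -17.7, 306.4]
orientation: [0.209, 1.561, -0.208]
ft_force: [0.2, 1.2, -3.6]
width: 24.4
```

Request:
{"method": "apply_moves", "body": {"increments": [{"gripper":10,"delta_pos":[0,0.8,-0.48],"dr":[0,0,0]},{"gripper":10,"delta_pos":[0,0,0],"dr":[0,0,0]},{"gripper":10,"delta_pos":[0,0,0],"dr":[0,0,0]},{"gripper":10,"delta_pos":[0,0,0],"dr":[0,0,0]},{"gripper":10,"delta_pos":[0,0,0],"dr":[0,0,0]}]}}

```text
t: 15.45
ee_pos: [501.4, -11.6, 306.1]
orientation: [0.209, 1.561, -0.21]
ft_force: [-0.2, -0.6, -1.2]
width: 24.6
```

```bash
python3 - <<'E'
from h import *
st();to(502,-10,303)
a=grab('scene')
cv2.imwrite('pics/f.png',cv2.resize(a['img'][60:220,170:340],None,fx=3.5,fy=3.5,interpolation=cv2.INTER_CUBIC)[:,:,::-1])
w=cloud(a)[60:220,190:340].reshape(-1,3);c=a['img'][60:220,190:340].reshape(-1,3).astype(int)
m=(c.min(1)>90)&(np.ptp(c,axis=1)<40)&(w[:,2]>222)&(w[:,2]<262)&(np.hypot(w[:,0]-502,w[:,1]+10)<40);q=w[m];print('foot',len(q),(q.min(0)+q.max(0))/2,q.min(0),q.max(0))
m=(c[:,2]>c[:,0]+50)&(w[:,2]>140)&(w[:,2]<225);q=w[m];print('blue',len(q),(q.min(0)+q.max(0))/2,q.min(0),q.max(0))
E
```

```text
t 15.45 pos [501.4 -11.6 306.1] 
R [[0.0, 0.264, 0.965], [-0.0, 0.965, -0.264], [-1.0, -0.0, 0.0]] f [-0.25 -0.63 -1.25] m [ 0.01 -0.01 -0.03] w 24.6 q [-0.047  0.153  1.821 -0.     1.168 -1.35 ]
need cm [0.31 0.17 0.01]
foot 58 [504.63348475 -11.61310299 248.00147248] [487.397161   -32.66718105 234.05283624] [521.86980849   9.44097507 261.95010872]
blue 144 [507.5658323  -12.74627382 179.65902249] [491.97868966 -30.41410076 156.89446194] [523.15297494   4.92155311 202.42358305]
```

View pics/f.png

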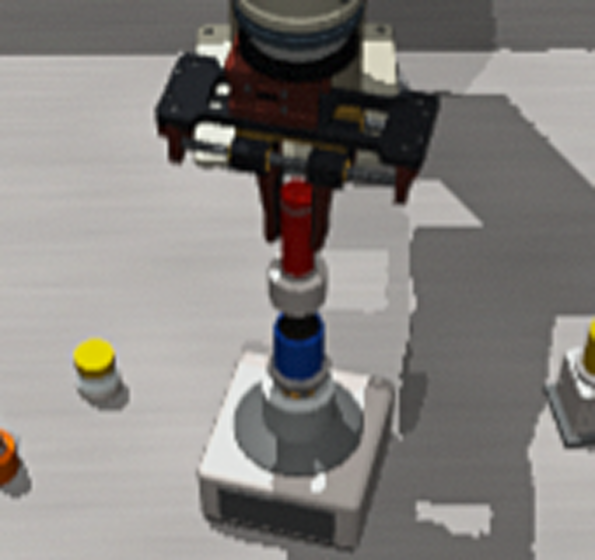

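The tamper is upright above the head, with the foot at (298,288) and the cup at (298,345), aligned. Lower to just above contact.

Request:
{"method": "apply_moves", "body": {"increments": [{"gripper":10,"delta_pos":[1.0,0.15,0.03],"dr":[0,0,0]},{"gripper":10,"delta_pos":[1.0,0,0],"dr":[0,0,0]},{"gripper":10,"delta_pos":[0.6,0,0],"dr":[0,0,0]},{"gripper":10,"delta_pos":[0,0,0],"dr":[0,0,0]},{"gripper":10,"delta_pos":[0,0,0],"dr":[0,0,0]}]}}

```text
t: 15.92
ee_pos: [501.3, -9.3, 279.2]
orientation: [0.209, 1.563, -0.209]
ft_force: [0.2, -0.2, -0.5]
width: 24.6
```

Request:
{"method": "apply_moves", "body": {"increments": [{"gripper":10,"delta_pos":[0.1,0,0],"dr":[0,0,0]},{"gripper":10,"delta_pos":[0.1,0,0],"dr":[0,0,0]},{"gripper":10,"delta_pos":[0.1,0,0],"dr":[0,0,0]},{"gripper":10,"delta_pos":[0,0,0],"dr":[0,0,0]},{"gripper":10,"delta_pos":[0,0,0],"dr":[0,0,0]}]}}

```text
t: 16.33
ee_pos: [501.8, -9.2, 277.2]
orientation: [0.209, 1.56, -0.209]
ft_force: [-0.3, 0.2, -2.7]
width: 24.1
```

Request:
{"method": "apply_moves", "body": {"increments": [{"gripper":10,"delta_pos":[0.1,0,0],"dr":[0,0,0]},{"gripper":10,"delta_pos":[0.05,0,0],"dr":[0,0,0]},{"gripper":10,"delta_pos":[0.05,0,0],"dr":[0,0,0]},{"gripper":10,"delta_pos":[0,0,0],"dr":[0,0,0]},{"gripper":10,"delta_pos":[0,0,0],"dr":[0,0,0]}]}}

```text
t: 16.75
ee_pos: [501.7, -9.2, 275.0]
orientation: [0.209, 1.561, -0.209]
ft_force: [1.3, -0.6, -2.1]
width: 24.3
```

Request:
{"method": "apply_moves", "body": {"increments": [{"gripper":10,"delta_pos":[0.05,0,0],"dr":[0,0,0]},{"gripper":10,"delta_pos":[0.05,0,0],"dr":[0,0,0]},{"gripper":10,"delta_pos":[0,0,0],"dr":[0,0,0]},{"gripper":10,"delta_pos":[0,0,0],"dr":[0,0,0]},{"gripper":10,"delta_pos":[0,0,0],"dr":[0,0,0]}]}}

```text
t: 17.17
ee_pos: [501.8, -9.3, 274.2]
orientation: [0.209, 1.561, -0.209]
ft_force: [0.7, -0.3, 0.5]
width: 24.2
```

Request:
{"method": "apply_moves", "body": {"increments": [{"gripper":10,"delta_pos":[0.05,0,0],"dr":[0,0,0]},{"gripper":10,"delta_pos":[0.05,0,0],"dr":[0,0,0]},{"gripper":10,"delta_pos":[0,0,0],"dr":[0,0,0]},{"gripper":10,"delta_pos":[0,0,0],"dr":[0,0,0]},{"gripper":10,"delta_pos":[0,0,0],"dr":[0,0,0]}]}}

```text
t: 17.58
ee_pos: [501.8, -9.2, 273.1]
orientation: [0.209, 1.561, -0.209]
ft_force: [-0.4, 0.2, 0.7]
width: 24.9
```

Request:
{"method": "apply_moves", "body": {"increments": [{"gripper":10,"delta_pos":[0.05,0,0],"dr":[0,0,0]},{"gripper":10,"delta_pos":[0.05,0,0],"dr":[0,0,0]},{"gripper":10,"delta_pos":[0.05,0,0],"dr":[0,0,0]},{"gripper":10,"delta_pos":[0,0,0],"dr":[0,0,0]},{"gripper":10,"delta_pos":[0,0,0],"dr":[0,0,0]}]}}

```text
t: 18.0
ee_pos: [501.8, -9.2, 271.6]
orientation: [0.209, 1.561, -0.209]
ft_force: [0.4, -0.0, 0.4]
width: 24.5
```

Request:
{"method": "apply_moves", "body": {"increments": [{"gripper":10,"delta_pos":[0.05,0,0],"dr":[0,0,0]},{"gripper":10,"delta_pos":[0.05,0,0],"dr":[0,0,0]},{"gripper":10,"delta_pos":[0.05,0,0],"dr":[0,0,0]},{"gripper":10,"delta_pos":[0,0,0],"dr":[0,0,0]},{"gripper":10,"delta_pos":[0,0,0],"dr":[0,0,0]}]}}

```text
t: 18.42
ee_pos: [501.8, -9.2, 270.1]
orientation: [0.209, 1.561, -0.209]
ft_force: [-0.4, 0.3, 1.6]
width: 24.9
```

```bash
python3 - <<'E'
from h import *
st()
E
```

```text
t 18.42 pos [501.8  -9.2 270.1] 
R [[0.0, 0.263, 0.965], [-0.0, 0.965, -0.263], [-1.0, 0.0, 0.0]] f [-0.37  0.32  1.56] m [ 0.   -0.01  0.01] w 24.9 q [-0.042  0.193  1.86  -0.     1.089 -1.347]
```

Request:
{"method": "apply_moves", "body": {"increments": [{"gripper":10,"delta_pos":[0.05,0,0],"dr":[0,0,0]},{"gripper":10,"delta_pos":[0.05,0,0],"dr":[0,0,0]},{"gripper":10,"delta_pos":[0,0,0],"dr":[0,0,0]},{"gripper":10,"delta_pos":[0,0,0],"dr":[0,0,0]},{"gripper":10,"delta_pos":[0,0,0],"dr":[0,0,0]}]}}

```text
t: 18.83
ee_pos: [501.8, -9.2, 269.1]
orientation: [0.209, 1.561, -0.209]
ft_force: [0.1, -0.3, 2.7]
width: 24.5
```

Request:
{"method": "apply_moves", "body": {"increments": [{"gripper":10,"delta_pos":[0.05,0,0],"dr":[0,0,0]},{"gripper":10,"delta_pos":[0.05,0,0],"dr":[0,0,0]},{"gripper":10,"delta_pos":[0,0,0],"dr":[0,0,0]},{"gripper":10,"delta_pos":[0,0,0],"dr":[0,0,0]},{"gripper":10,"delta_pos":[0,0,0],"dr":[0,0,0]}]}}

```text
t: 19.25
ee_pos: [501.8, -9.2, 268.1]
orientation: [0.209, 1.561, -0.209]
ft_force: [-0.0, -0.7, 3.4]
width: 24.7
```

Request:
{"method": "apply_moves", "body": {"increments": [{"gripper":10,"delta_pos":[0.05,0,0],"dr":[0,0,0]},{"gripper":10,"delta_pos":[0.05,0,0],"dr":[0,0,0]},{"gripper":10,"delta_pos":[0,0,0],"dr":[0,0,0]},{"gripper":10,"delta_pos":[0,0,0],"dr":[0,0,0]},{"gripper":10,"delta_pos":[0,0,0],"dr":[0,0,0]}]}}

```text
t: 19.67
ee_pos: [502.1, -9.3, 267.9]
orientation: [0.209, 1.56, -0.209]
ft_force: [-1.8, 0.1, 9.8]
width: 24.3
```

Request:
{"method": "apply_moves", "body": {"increments": [{"gripper":10,"delta_pos":[0.05,0,0],"dr":[0,0,0]},{"gripper":10,"delta_pos":[0.05,0,0],"dr":[0,0,0]},{"gripper":10,"delta_pos":[0,0,0],"dr":[0,0,0]},{"gripper":10,"delta_pos":[0,0,0],"dr":[0,0,0]},{"gripper":10,"delta_pos":[0,0,0],"dr":[0,0,0]}]}}

```text
t: 20.08
ee_pos: [502.6, -9.3, 267.8]
orientation: [0.209, 1.559, -0.208]
ft_force: [-2.4, -0.3, 14.8]
width: 24.7
```

The tool has stalled at z 267.8 (flange about 11 mm above the hub) and the force is rising about 5 N per commanded mm, which feels like the stop. One slightly firmer press, still within limits, will check it.

Request:
{"method": "apply_moves", "body": {"increments": [{"gripper":10,"delta_pos":[0.03,0,0],"dr":[0,0,0]},{"gripper":10,"delta_pos":[0.03,0,0],"dr":[0,0,0]},{"gripper":10,"delta_pos":[0,0,0],"dr":[0,0,0]},{"gripper":10,"delta_pos":[0,0,0],"dr":[0,0,0]},{"gripper":10,"delta_pos":[0,0,0],"dr":[0,0,0]}]}}

```text
t: 20.5
ee_pos: [502.8, -9.3, 267.7]
orientation: [0.209, 1.558, -0.208]
ft_force: [-2.1, -0.3, 19.5]
width: 24.6
```

```bash
python3 - <<'E'
from h import *
st()
a=grab('scene')
w=cloud(a)[60:240,190:340].reshape(-1,3);c=a['img'][60:240,190:340].reshape(-1,3).astype(int)
near=np.hypot(w[:,0]-502,w[:,1]+10)<40
m=(c[:,2]>c[:,0]+50)&(w[:,2]>135)&(w[:,2]<225);q=w[m];print('blue',len(q),(q.min(0)+q.max(0))/2,q.min(0),q.max(0))
cv2.imwrite('pics/g.png',cv2.resize(a['img'][70:220,190:320],None,fx=4.5,fy=4,interpolation=cv2.INTER_CUBIC)[:,:,::-1])
E
```

```text
t 20.5 pos [502.8  -9.3 267.7] 
R [[0.003, 0.263, 0.965], [-0.0, 0.965, -0.263], [-1.0, 0.001, 0.003]] f [-2.07 -0.33 19.54] m [ 0.    0.88 -0.03] w 24.6 q [-0.042  0.196  1.862 -0.     1.081 -1.347]
blue 109 [516.58782792 -11.6220421  170.91186234] [510.03520536 -28.07611843 149.43242518] [523.14045049   4.83203424 192.39129949]
```

View pics/g.png

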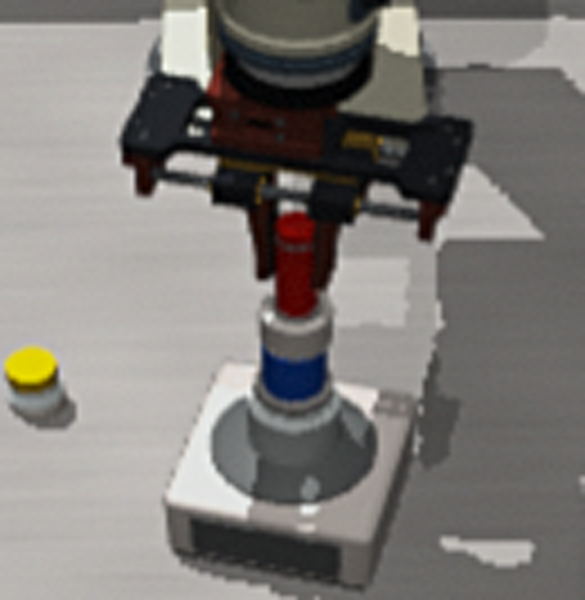

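It's home: 21 N gives no further travel. The picture shows the foot at (296,330) resting on the cup at (296,375), with the flange close above the hub. Now I lift off and check the head.

Request:
{"method": "apply_moves", "body": {"increments": [{"gripper":10,"delta_pos":[-0.3,0,0],"dr":[0,0,0]},{"gripper":10,"delta_pos":[-0.4,0,0],"dr":[0,0,0]},{"gripper":10,"delta_pos":[-1.2,0,0],"dr":[0,0,0]},{"gripper":10,"delta_pos":[-2,0,0],"dr":[0,0,0]},{"gripper":10,"delta_pos":[-1,0,0],"dr":[0,0,0]}]}}

```text
t: 20.97
ee_pos: [501.8, -9.2, 315.3]
orientation: [0.209, 1.561, -0.209]
ft_force: [1.4, -0.1, -1.7]
width: 24.5
```

Request:
{"method": "apply_moves", "body": {"increments": [{"gripper":10,"delta_pos":[0,-1.2,0.73],"dr":[0,0,0]},{"gripper":10,"delta_pos":[0,-2.4,1.46],"dr":[0,0,0]},{"gripper":10,"delta_pos":[0,-2.4,1.46],"dr":[0,0,0]},{"gripper":10,"delta_pos":[0,-2.4,1.46],"dr":[0,0,0]},{"gripper":10,"delta_pos":[0,-2.4,1.46],"dr":[0,0,0]}]}}

```text
t: 21.38
ee_pos: [536.7, -131.8, 313.9]
orientation: [0.208, 1.562, -0.208]
ft_force: [-0.0, -0.1, -2.2]
width: 24.3
```

```bash
python3 - <<'E'
from h import *
st();to(596,-334,215)
for n,b in (('scene',(110,240,190,340)),('top',(170,265,205,305))):
    a=grab(n);s=np.s_[b[0]:b[1],b[2]:b[3]]
    w=cloud(a)[s].reshape(-1,3);c=a['img'][s].reshape(-1,3).astype(int)
    m=(w[:,2]>184)&(w[:,2]<204)&(np.hypot(w[:,0]-502,w[:,1]+10)<28);q=w[m];print(n,'top',len(q),q.mean(0),np.median(q[:,2]),(q.min(0)+q.max(0))/2,np.ptp(q,axis=0))
    m=(c[:,2]>c[:,0]+50)&(w[:,2]>135)&(w[:,2]<225);q=w[m];print('blue',len(q),(q.min(0)+q.max(0))/2,q.min(0),q.max(0))
E
```

```text
t 21.38 pos [ 536.7 -131.8  313.9] 
R [[-0.001, 0.262, 0.965], [0.0, 0.965, -0.262], [-1.0, 0.0, -0.001]] f [-0.03 -0.12 -2.19] m [ 0.02 -0.04 -0.02] w 24.3 q [-0.262  0.228  1.707  0.     1.207 -1.568]
need cm [  9.88 -17.96  11.04]
scene top 158 [505.12658205 -11.40200548 193.18733794] 193.79061688372326 [502.13907496 -11.32881467 191.53507864] [40.53319093 38.3242541  14.67486082]
blue 148 [504.13986131 -11.41501082 174.53872678] [485.36946723 -30.45256158 150.56462685] [522.91025538   7.62253995 198.5128267 ]
top top 147 [501.9033416   -9.85097042 194.88493608] 194.76121920831335 [502.01574415  -9.59593767 193.65115196] [39.06515241 35.31698787 17.65459655]
blue 33 [503.20814319  -9.59593767 195.29286465] [484.86796603 -27.2544316  189.25430613] [521.54832036   8.06255627 201.33142317]
```

The head stays down with its top at about z 194, which matches the flange sitting 11 mm above the hub. Returning the tamper.

Request:
{"method": "apply_moves", "body": {"increments": [{"gripper":10,"delta_pos":[0.5,-2.4,1.47],"dr":[0,0,0]},{"gripper":10,"delta_pos":[1,-2.4,1.47],"dr":[0,0,0]},{"gripper":10,"delta_pos":[1,-2.4,1.47],"dr":[0,0,0]},{"gripper":10,"delta_pos":[1,-2.4,1.47],"dr":[0,0,0]},{"gripper":10,"delta_pos":[1,-2.4,1.47],"dr":[0,0,0]}]}}

```text
t: 21.9
ee_pos: [576.1, -266.1, 268.3]
orientation: [0.209, 1.562, -0.208]
ft_force: [0.7, 1.1, -2.9]
width: 24.7
```

Request:
{"method": "apply_moves", "body": {"increments": [{"gripper":10,"delta_pos":[1,-2.4,1.47],"dr":[0,0,0]},{"gripper":10,"delta_pos":[1,-2.4,1.47],"dr":[0,0,0]},{"gripper":10,"delta_pos":[2,-1.1,0.7],"dr":[0,0,0]},{"gripper":10,"delta_pos":[3,0,0],"dr":[0,0,0]},{"gripper":10,"delta_pos":[3,0,0],"dr":[0,0,0]}]}}

```text
t: 22.32
ee_pos: [596.0, -332.8, 168.3]
orientation: [0.21, 1.56, -0.21]
ft_force: [0.3, -0.3, -3.2]
width: 24.6
```

Request:
{"method": "apply_moves", "body": {"increments": [{"gripper":10,"delta_pos":[3,0,0],"dr":[0,0,0]},{"gripper":10,"delta_pos":[2.2,0,0],"dr":[0,0,0]},{"gripper":10,"delta_pos":[1.2,0,0],"dr":[0,0,0]},{"gripper":10,"delta_pos":[0,0,0],"dr":[0,0,0]},{"gripper":10,"delta_pos":[0,0,0],"dr":[0,0,0]}]}}

```text
t: 22.73
ee_pos: [595.8, -331.8, 105.3]
orientation: [0.209, 1.562, -0.208]
ft_force: [-0.2, -0.3, -1.3]
width: 24.6
```

```bash
python3 - <<'E'
from h import *
st();to(596,-334,78.5)
E
```

```text
t 22.73 pos [ 595.8 -331.8  105.3] 
R [[-0.001, 0.262, 0.965], [0.001, 0.965, -0.262], [-1.0, 0.0, -0.001]] f [-0.17 -0.26 -1.26] m [ 0.02  0.02 -0.05] w 24.6 q [-0.526  0.651  1.565  0.     0.927 -1.831]
need cm [ 2.68 -0.21  0.08]
```

Request:
{"method": "apply_moves", "body": {"increments": [{"gripper":10,"delta_pos":[1.5,0,0],"dr":[0,0,0]},{"gripper":10,"delta_pos":[0.7,0,0],"dr":[0,0,0]},{"gripper":10,"delta_pos":[0.3,0,0],"dr":[0,0,0]},{"gripper":10,"delta_pos":[0,0,0],"dr":[0,0,0]},{"gripper":10,"delta_pos":[0,0,0],"dr":[0,0,0]}]}}

```text
t: 23.15
ee_pos: [595.9, -332.3, 80.6]
orientation: [0.209, 1.561, -0.209]
ft_force: [-0.3, 0.1, -2.0]
width: 24.5
```

Request:
{"method": "apply_moves", "body": {"increments": [{"gripper":10,"delta_pos":[0.1,0,0],"dr":[0,0,0]},{"gripper":10,"delta_pos":[0.05,0,0],"dr":[0,0,0]},{"gripper":10,"delta_pos":[0,0,0],"dr":[0,0,0]},{"gripper":10,"delta_pos":[0,0,0],"dr":[0,0,0]},{"gripper":10,"delta_pos":[0,0,0],"dr":[0,0,0]}]}}

```text
t: 23.57
ee_pos: [595.9, -332.3, 79.2]
orientation: [0.209, 1.561, -0.209]
ft_force: [0.3, 0.7, -2.8]
width: 24.2
```

Request:
{"method": "apply_moves", "body": {"increments": [{"gripper":10,"delta_pos":[0.05,0,0],"dr":[0,0,0]},{"gripper":10,"delta_pos":[0.05,0,0],"dr":[0,0,0]},{"gripper":10,"delta_pos":[0,0,0],"dr":[0,0,0]},{"gripper":10,"delta_pos":[0,0,0],"dr":[0,0,0]},{"gripper":10,"delta_pos":[0,0,0],"dr":[0,0,0]}]}}

```text
t: 23.98
ee_pos: [595.8, -332.3, 78.0]
orientation: [0.209, 1.561, -0.209]
ft_force: [0.2, 0.6, -2.7]
width: 24.8
```

Request:
{"method": "apply_moves", "body": {"increments": [{"gripper":10,"delta_pos":[0.05,0,0],"dr":[0,0,0]},{"gripper":10,"delta_pos":[0,0,0],"dr":[0,0,0]},{"gripper":10,"delta_pos":[0,0,0],"dr":[0,0,0]},{"gripper":10,"delta_pos":[0,0,0],"dr":[0,0,0]},{"gripper":10,"delta_pos":[0,0,0],"dr":[0,0,0]}]}}

```text
t: 24.4
ee_pos: [595.9, -332.3, 77.7]
orientation: [0.209, 1.56, -0.209]
ft_force: [-1.0, 0.8, 1.7]
width: 24.5
```

Contact with the mat (+4 N). Release slowly, then rise.

Request:
{"method": "apply_moves", "body": {"increments": [{"gripper":35,"delta_pos":[0,0,0],"dr":[0,0,0]},{"gripper":45,"delta_pos":[0,0,0],"dr":[0,0,0]},{"gripper":60,"delta_pos":[0,0,0],"dr":[0,0,0]},{"gripper":70,"delta_pos":[0,0,0],"dr":[0,0,0]},{"gripper":70,"delta_pos":[0,0,0],"dr":[0,0,0]}]}}

```text
t: 24.82
ee_pos: [595.8, -332.3, 77.4]
orientation: [0.209, 1.561, -0.209]
ft_force: [-0.4, 0.4, -0.4]
width: 54.2
```

Request:
{"method": "apply_moves", "body": {"increments": [{"gripper":70,"delta_pos":[-1,0,0],"dr":[0,0,0]},{"gripper":70,"delta_pos":[-2.5,0,0],"dr":[0,0,0]},{"gripper":70,"delta_pos":[-3,0,0],"dr":[0,0,0]},{"gripper":70,"delta_pos":[-3,0,0],"dr":[0,0,0]},{"gripper":70,"delta_pos":[-3,0,0],"dr":[0,0,0]}]}}

```text
t: 25.23
ee_pos: [595.7, -332.2, 204.5]
orientation: [0.209, 1.561, -0.209]
ft_force: [0.6, -0.6, -0.6]
width: 61.1
```

Request:
{"method": "apply_moves", "body": {"increments": [{"gripper":70,"delta_pos":[-3,0,0],"dr":[0,0,0]},{"gripper":70,"delta_pos":[0,0,0],"dr":[0,0,0]},{"gripper":70,"delta_pos":[0,0,0],"dr":[0,0,0]},{"gripper":70,"delta_pos":[0,0,0],"dr":[0,0,0]},{"gripper":70,"delta_pos":[0,0,0],"dr":[0,0,0]}]}}

```text
t: 25.65
ee_pos: [595.0, -331.8, 231.3]
orientation: [0.209, 1.563, -0.208]
ft_force: [-0.5, -0.4, 0.7]
width: 61.9
```

```bash
python3 - <<'E'
from h import *
st()
a=grab('scene');b=grab('wrist')
cv2.imwrite('pics/k.png',np.hstack([cv2.resize(a['img'][120:270,80:400],(448,210),interpolation=cv2.INTER_CUBIC),cv2.resize(b['img'],(280,210))])[:,:,::-1])
w=cloud(a)[110:240,190:340].reshape(-1,3)
m=(w[:,2]>184)&(w[:,2]<204)&(np.hypot(w[:,0]-502,w[:,1]+10)<28);q=w[m];print('headtop',np.median(q[:,2]),(q.min(0)+q.max(0))/2)
w=cloud(b).reshape(-1,3);c=b['img'].reshape(-1,3).astype(int)
r=(c[:,0]>c[:,1]+70)&(c[:,0]>c[:,2]+70)&(np.hypot(w[:,0]-597,w[:,1]+330)<40)
q=w[r&(w[:,2]>108)];print('red',len(q),(q.min(0)+q.max(0))/2,np.ptp(q,axis=0))
E
```

```text
t 25.65 pos [ 595.  -331.8  231.3] 
R [[-0.002, 0.263, 0.965], [0.001, 0.965, -0.263], [-1.0, 0.001, -0.002]] f [-0.51 -0.39  0.72] m [ 0.02 -0.04 -0.  ] w 61.9 q [-0.526  0.506  1.493 -0.     1.145 -1.831]
headtop 193.86705405646651 [501.91767915 -11.41001056 191.13177809]
red 600 [ 594.29019862 -331.92580498  113.28568787] [23.10481091 22.76726402  4.60987133]
```

View pics/k.png

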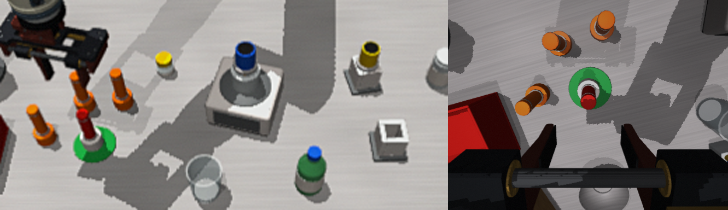

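The head stands upright in the hub at (246,57), with the tamper upright on its mat at (88,128) and everything else in place. Handing in.

```bash
python3 -c "
from h import *
print(ctrl.close_job());st()"
```

```text
the job is handed in; nothing more can be done
None
the job is handed in; nothing more can be done
```

The blue head is locked in the mixer hub and the tamper is back upright on its green mat. I handed the job in at about 26 s.

- **Setting the head in:** I stood the shank in the socket with about 2 N and let go. It stood upright and centred by itself, with the flange about 18 mm above the hub.
- **Driving it home:** I pressed with the tamper in steps of 1 to 1.5 mm. The push stayed low, up to about 5 N, and then rose steeply with the flange about 11 mm above the hub. At about 21 N it went in no further, so I took that as the hard stop.
- **Last checks:** The head's top stayed at about z = 194 mm after I lifted the tamper off. It is centred within about 1 mm. The tamper stands about 4 mm from the mat's centre. The robot is clear of everything, and the last picture showed nothing else moved.

I couldn't read the seat pin directly. That the head is home is judged from the force rise and the lack of further travel. Also, the push never reached the 6 to 15 N given in the description before the stop. No check failed; the two cameras differed by about 1 to 2 mm, within their calibration.

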